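# Wind the onion's timer past its top mark, then back to five minutes

## Task

The onion is to get five minutes in the pan: take the grip of the timer that stands beside the onion, twist it clockwise until its pointer is past the timer's top mark so that the bell is wound, then turn it back to the five-minute mark and let go. Leave the other timer, the one beside the orange, as it is set.

Things in the scene. Friction and masses are not known exactly. Their poses are not given: they have to be found in the camera images.
- timer_a_dial (a joint): dial of the timer to set, the one beside the onion. Radians, growing clockwise seen from above: 0 = pointer at the zero mark, 0.35 = five-minute mark, 0.70 = ten, 1.05 = top mark (fifteen); stops at 0 and 1.40. Light drag (0.04 N m); stays where left. Black marks by the rim, clockwise, 20 degrees apart: round dot (zero), thin bar (five), thin bar (ten), thick bar (top mark).
- timer_a_grip (a point): middle of that timer's grip, on the dial's upright axis, 50 mm above the worktop; turns with the dial. Grip: an upright grey bar 48 mm long, 14 mm thick, 29 to 60 mm above the worktop, on a white drum 86 mm across, 26 mm high, fixed to the worktop. x: along the bar to its pointer end (small nose, white line on top); y: across it; z: up.
- timer_b_nose (a point): pointer end of the grip of the other timer, of the same shape and size, beside an orange; 27 mm out from its dial's axis and 50 mm above the worktop, turning with its dial. Not to be turned.

How it is judged:
By the outcome, as a careful person would: the job done as asked, in the order asked, and still so for the second after the job is handed in, with the robot touching nothing.
It also fails if it takes over 32 s, if anything falls off the work surface, if the arm or the gripper's body presses on something with over 40 N, if the wrist force passes 120 N, or if a joint passes its speed limit or range.

## Robot

A 7-joint arm with a two-finger parallel gripper is mounted at the origin on a cart in front of the work surface, level with it; the furniture and walls round the work are solid. World frame = base frame: x ahead of the robot, y to its left, z up, the work surface at z = 0. Lengths are in m, angles in rad, forces in N, time in s.
With the tool pointing down it reaches from about 0.425 to 0.875 m from the base axis. Payload 4.7 kg.
Tool frame: the origin (TCP) lies at the very end of the fingers, on their centre line; the grasp point (between the pads) lies 19 mm behind it; z points along the fingers, y is the line along which they close (so a half turn about z gives the same grasp; the last joint's range is limited). The gripper opens to 87 mm and grips with 3 to 60 N. Pads are 19 mm wide; open, the fingers measure 117 mm over their backs; the gripper's body (75 mm by 190 mm) begins 51 mm behind the grasp point.
Start: joints at [-1.126, 0.321, -0.07, 1.45, 0.023, 1.371, -0.057], TCP at [0.271, 0.591, 0.223] pointing down, gripper open.
Joint ranges: [-2.86, 2.86], [-0.3, 2.09], [-1.38, 1.24], [0.06, 2.45], [-1.56, 4.7], [0.09, 2.05], [-2.69, 2.69]. Speed limits (rad/s): [2.57, 2.57, 3.14, 3.14, 3.14, 3.14, 3.14].

## Interface

Orientations are given as a rotation vector (axis times angle).
In Python, from bench import ctrl, vision gives the robot as it stands.
- The arm moves only by the tool jog_arm, never from a script. Its argument "increments" is a list of rows, each an object of numbers: "tx", "ty", "tz": the shift along the tool's x, y, z in mm; "wx", "wy", "wz": the turn, a rotation vector about the tool's x, y, z in rad; "gripper": the opening, from 0 (shut) to 1 (fully open). In form: [{"tx": .., "ty": .., "tz": .., "wx": .., "wy": .., "wz": .., "gripper": ..}, ...]. A call has exactly 5 rows; each row is the pose to reach, as a shift and turn from the pose commanded when the call began, along the tool's axes at that moment; what a row does not reach only later rows make up. A row lasts 1/12 s, in which the tool goes at most 41.7 mm and 7.16 degrees, less where a joint would pass 70% of its speed; a pose out of reach is approached as far as the arm can. A call with a gripper value outside its range is refused whole. The fingers move at their own pace and stop on an object; "grip_force" is the grip in N (left out, the last holds). Time passes only in rows, so rows that repeat a pose let the fingers close, or fill a call up. It gives the time, the measured TCP pose, the force, the opening and the grip force at its end, in the units of the state.
- ctrl.get_state(): the state, without advancing time (a new reading comes with each control period).
- vision.get_image(name): name is "scene" or "top" or "wrist"; returns a dict with "color" (400x640x3 uint8, blue, green, red), "fx", "fy", "cx", "cy" (pixels), "extrinsics" (4x4, takes a point from world to camera coordinates). Camera axes: x right, y down, z forward; pixel columns grow to the right and rows downward; lengths in m; the calibration is good to about 2 mm. A picture is of the moment at which its call begins. There is no depth.
- ctrl.close_job(): hands the job in; it is judged then, once.
Trained networks look in the newest picture that a camera, given by its name, has taken for a name from the list of things; names that differ only in an ending like _2 or _b are one class to them, and where a whole thing is asked for, a point or a joint stands for the part that bears it (a point fixed in the world has none). Each returns a list of dicts, best first, with "conf" (0 to 1); they miss things now and then, are a little off and sometimes report something else, mostly with a low value. They report only what shows in the picture. A call takes as long as a camera call.
- vision.spot_in(camera, thing): "bbox" ([left, top, right, bottom] in pixels, round what is visible of it).
The state is a dict: "time": time; "joint_positions": joint angles; "qd": joint speeds; "joint_torque": joint torques, N m; "position": TCP position; "tool_rot": TCP orientation; "ft_force": force on the tool from outside, world axes, zero at the start; "torque": the same for the moment, N m; "grip_width": opening from 0.0 (shut) to 1.0 (fully open); "grip_force": force on a finger pad.
Only numpy, scipy, OpenCV 4.12 (cv2) and the standard library are available. Lean on these libraries where they do the work, as an engineer would, in place of code of your own. Each camera call takes 0.05 s, during which the arm holds its last target. There are 200 camera calls.

## Working session

There is one attempt and no reset: what is moved stays moved. The work goes in short steps, Python scripts to look and compute and a tool call to move; the robot and the scene stay as the last step left them, time stands still between calls to the robot, and variables do not carry over. Pictures are saved under pics/ and viewed, at most 10 in all, crops included, and the job is handed in when it is done.

Besides the shell and the picture viewer there is one more tool, called after "Request:" by a JSON object that holds its "fn" and its "kwargs", one argument or row to a line. jog_arm: Moves the arm, as the interface text tells. Its arguments: {"type":"object","properties":{"increments":{"type":"array"},"grip_force":{"type":"number"}},"required":["increments"]}

```bash
mkdir -p pics; cat > h.py <<'E'
import numpy as np, cv2
from bench import ctrl, vision
from scipy.spatial.transform import Rotation as R
def ray(im,u,v,z):
    E=np.array(im["extrinsics"]);Rm=E[:3,:3];c=-Rm.T@E[:3,3]
    d=Rm.T@np.array([(u-im["cx"])/im["fx"],(v-im["cy"])/im["fy"],1]);return c+d*(z-c[2])/d[2]
def proj(im,p):
    q=np.array(im["extrinsics"])@np.r_[p,1];return im["fx"]*q[0]/q[2]+im["cx"],im["fy"]*q[1]/q[2]+im["cy"]
E
python3 - <<'E'
from h import *
ims={c:vision.get_image(c) for c in("top","scene")}
cv2.imwrite("pics/top.png",ims["top"]["color"]);cv2.imwrite("pics/scene.png",ims["scene"]["color"])
for c in ims:
  for t in("timer_a_dial","timer_a_grip"):
    for d in vision.spot_in(c,t): 
      b=d["bbox"];print(c,t,np.round(b),round(d["conf"],2),ray(ims[c],(b[0]+b[2])/2,(b[1]+b[3])/2,.045).round(3))
s=ctrl.get_state();print(s["time"],s["position"],s["tool_rot"],s["grip_width"],R.from_rotvec(s["tool_rot"]).as_matrix().round(2))
E
```

```text
top timer_a_dial [210. 204. 237. 235.] 0.94 [ 0.447 -0.072  0.045]
top timer_a_grip [210. 203. 235. 230.] 0.86 [ 0.453 -0.069  0.045]
scene timer_a_dial [255. 162. 275. 179.] 0.64 [ 0.455 -0.069  0.045]
scene timer_a_grip [256. 163. 273. 183.] 0.79 [ 0.447 -0.077  0.045]
0.3 [0.27142059 0.59046853 0.22220134] [-6.71474501e-01 -3.06890995e+00  8.51852508e-04] 0.9978476943076373 [[-0.91  0.42 -0.  ]
 [ 0.42  0.91 -0.  ]
 [-0.   -0.   -1.  ]]
```

View pics/top.png

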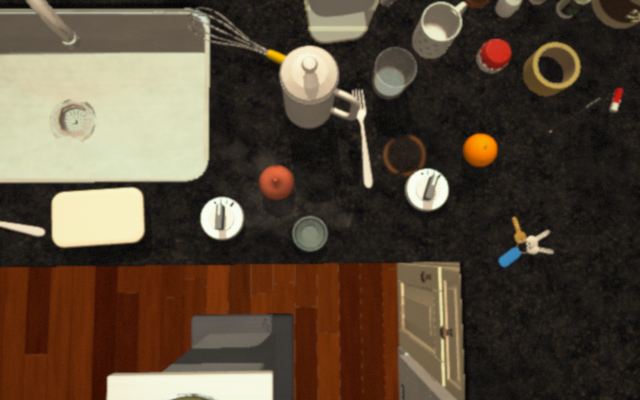

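View pics/scene.png

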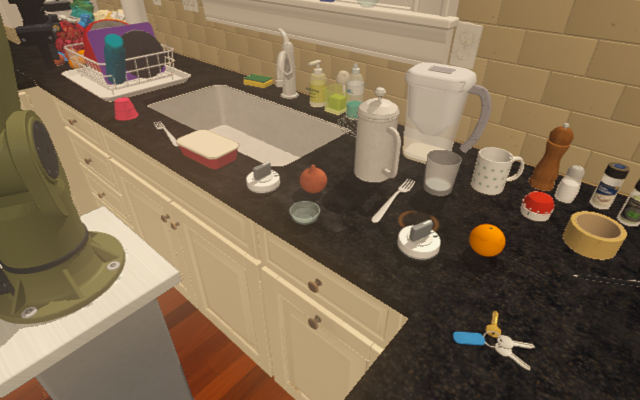

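The top view shows the onion at (277,182) with its timer at (222,218). The orange is at (480,150) with the other timer at (427,189). The scene view agrees: onion (313,180) with timer (263,180), orange (487,240) with timer (418,240). So the target is near (0.45, -0.07), and I'll approach it and look from near.

Request:
{"fn": "jog_arm", "kwargs": {
  "increments": [
    {"tx": -34,"ty": -24},
    {"tx": -68,"ty": -48},
    {"tx": -102,"ty": -72},
    {"tx": -136,"ty": -96},
    {"tx": -170,"ty": -120}
  ]
}}

```text
validation failed for argument at $.in...
```

Request:
{"fn": "jog_arm", "kwargs": {
  "increments": [
    {"tx": -34,"ty": -24},
    {"tx": -68,"ty": -48},
    {"tx": -102,"ty": -72},
    {"tx": -136,"ty": -96},
    {"tx": -170,"ty": -120}
  ]
}}

```text
validation failed for argument at $.in...
```

Request:
{"fn": "jog_arm", "kwargs": {
  "increments": [
    {"tx": -34,"ty": -24,"tz": 0,"wx": 0,"wy": 0,"wz": 0,"gripper": 1},
    {"tx": -68,"ty": -48,"tz": 0,"wx": 0,"wy": 0,"wz": 0,"gripper": 1},
    {"tx": -102,"ty": -72,"tz": 0,"wx": 0,"wy": 0,"wz": 0,"gripper": 1},
    {"tx": -136,"ty": -96,"tz": 0,"wx": 0,"wy": 0,"wz": 0,"gripper": 1},
    {"tx": -170,"ty": -120,"tz": 0,"wx": 0,"wy": 0,"wz": 0,"gripper": 1}
  ]
}}

```text
time: 0.72
position: [0.3765, 0.4088, 0.2227]
tool_rot: [0.671, 3.069, 0.001]
ft_force: [0.9, -0.8, 0.8]
grip_width: 1.001
grip_force: 0.0
```

Request:
{"fn": "jog_arm", "kwargs": {
  "increments": [
    {"tx": -287,"ty": -396,"tz": 0,"wx": 0,"wy": 0,"wz": 0,"gripper": 1},
    {"tx": -287,"ty": -396,"tz": 0,"wx": 0,"wy": 0,"wz": 0,"gripper": 1},
    {"tx": -287,"ty": -396,"tz": 0,"wx": 0,"wy": 0,"wz": 0,"gripper": 1},
    {"tx": -287,"ty": -396,"tz": 0,"wx": 0,"wy": 0,"wz": 0,"gripper": 1},
    {"tx": -287,"ty": -396,"tz": 0,"wx": 0,"wy": 0,"wz": 0,"gripper": 1}
  ]
}}

```text
time: 1.13
position: [0.4165, 0.2042, 0.2227]
tool_rot: [0.671, 3.069, 0.001]
ft_force: [1.4, -0.5, 0.5]
grip_width: 1.003
grip_force: 0.0
```

Request:
{"fn": "jog_arm", "kwargs": {
  "increments": [
    {"tx": -164,"ty": -227,"tz": 0,"wx": 0,"wy": 0,"wz": 0,"gripper": 1},
    {"tx": -164,"ty": -227,"tz": 0,"wx": 0,"wy": 0,"wz": 0,"gripper": 1},
    {"tx": -164,"ty": -227,"tz": 0,"wx": 0,"wy": 0,"wz": 0,"gripper": 1},
    {"tx": -164,"ty": -227,"tz": 0,"wx": 0,"wy": 0,"wz": 0,"gripper": 1},
    {"tx": -164,"ty": -227,"tz": 0,"wx": 0,"wy": 0,"wz": 0,"gripper": 1}
  ]
}}

```text
time: 1.55
position: [0.4568, -0.0002, 0.2229]
tool_rot: [0.671, 3.068, 0.002]
ft_force: [1.0, 0.6, 0.4]
grip_width: 1.0
grip_force: 0.0
```

```bash
python3 - <<'E'
from h import *
w=vision.get_image("wrist");cv2.imwrite("pics/w1.png",w["color"])
E_=np.array(w["extrinsics"]);print("cam",-E_[:3,:3].T@E_[:3,3])
for t in("timer_a_dial","timer_a_grip"):
    for d in vision.spot_in("wrist",t):
      b=d["bbox"];print(t,np.round(b),round(d["conf"],2),ray(w,(b[0]+b[2])/2,(b[1]+b[3])/2,.045).round(3))
print(proj(w,[.447,-.072,.05]))
s=ctrl.get_state();print(s["time"],s["position"],s["joint_positions"])
E
```

```text
cam [0.39192244 0.02841769 0.38481525]
timer_a_dial [250. 176. 291. 224.] 0.98 [ 0.455 -0.059  0.045]
timer_a_grip [248. 174. 290. 221.] 0.91 [ 0.452 -0.059  0.045]
(np.float64(256.2379886376229), np.float64(199.4207945967288))
1.7 [ 0.45710054 -0.00166036  0.22293704] [-0.53363584 -0.11942701  0.44677897  1.9185809   0.05271257  1.33019337
  1.03041403]
```

View pics/w1.png

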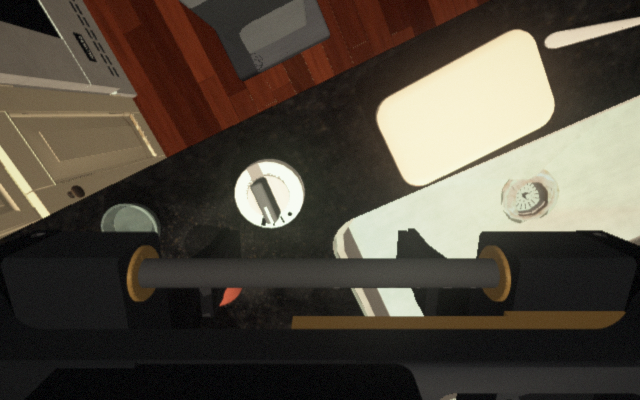

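The wrist view shows the target timer at (270,193). The grey grip runs from (256,178) to (276,222), with black marks near (265–292,215–222). The onion shows at (230,292) behind the fingers. Next I'll rectify this view to measure the drum centre, the bar angle and the marks.

```bash
cat >> h.py <<'E'
def ortho(im,c,z,n=400,mm=.25):
    # rows down = -x world, cols right = -y world (seen from above)
    h=n*mm/2000;W=[(c[0]+a*h,c[1]+b*h,z) for a,b in((1,1),(1,-1),(-1,-1),(-1,1))]
    P=np.float32([proj(im,p) for p in W]);Q=np.float32([[0,0],[n,0],[n,n],[0,n]])
    return cv2.warpPerspective(im["color"],cv2.getPerspectiveTransform(P,Q),(n,n),flags=cv2.INTER_CUBIC)
E
python3 - <<'E'
from h import *
w=vision.get_image("wrist");t=vision.get_image("top")
a=cv2.cvtColor(w["color"],cv2.COLOR_BGR2GRAY)
for n,im in(("w",w),("t",t)):
    c=ray(im,*((270,193) if n=="w" else (222,218)),.026);o=ortho(im,c,.026);g=cv2.cvtColor(o,cv2.COLOR_BGR2GRAY)
    m=(g>110).astype(np.uint8);k,_=cv2.findContours(m,0,2);k=cv2.convexHull(max(k,key=cv2.contourArea))
    (x,y),r=cv2.minEnclosingCircle(k);C=c[:2]-np.array([y-200,x-200])*.00025;print(n,C.round(4),"dia",r*.5)
    if n=="w": C0=C
A=np.hstack([ortho(w,C0,.026),ortho(w,C0,.06)])
cv2.imwrite("pics/w2.png",A);print(ctrl.get_state()["time"])
E
```

```text
w [ 0.452  -0.0626] dia 84.86974334716797
t [ 0.4517 -0.0647] dia 85.64725494384766
1.8
```

View pics/w2.png

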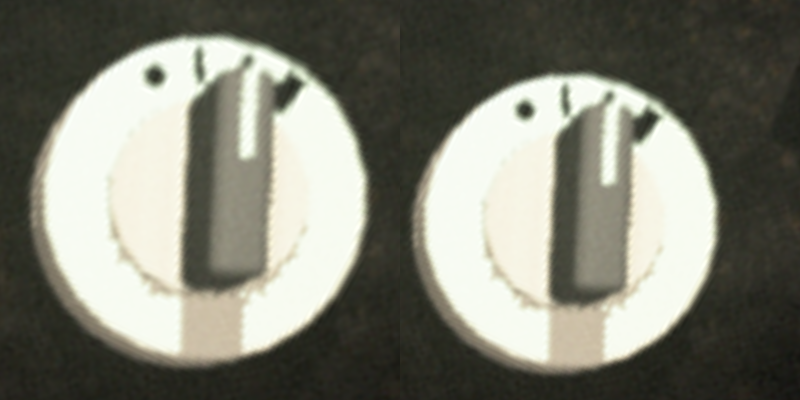

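In the left crop (centre 200,200) the zero dot is at (155,75), about -20° from world +x. The five bar is at (200,65), about 0°. The ten bar is at (248,62), about 19°, and the thick top mark is at (290,90), about 40°. In the right crop the grip is centred at about (604,195) and tilts about 2–3° clockwise, so the dial reads about 0.39. The drum measures 85 mm against the given 86 mm. I'll align above the grip.

Request:
{"fn": "jog_arm", "kwargs": {
  "increments": [
    {"tx": -8,"ty": -20,"tz": 20,"wx": 0,"wy": 0,"wz": -0.1,"gripper": 1},
    {"tx": -16,"ty": -40,"tz": 45,"wx": 0,"wy": 0,"wz": -0.2,"gripper": 1},
    {"tx": -22,"ty": -58,"tz": 70,"wx": 0,"wy": 0,"wz": -0.3,"gripper": 1},
    {"tx": -22,"ty": -58,"tz": 90,"wx": 0,"wy": 0,"wz": -0.387,"gripper": 1},
    {"tx": -22,"ty": -58,"tz": 90,"wx": 0,"wy": 0,"wz": -0.387,"gripper": 1}
  ]
}}

```text
time: 2.22
position: [0.4494, -0.059, 0.1289]
tool_rot: [-0.064, -3.134, 0.001]
ft_force: [-0.8, 0.7, -0.9]
grip_width: 1.001
grip_force: 0.0
```

```bash
python3 - <<'E'
from h import *
w=vision.get_image("wrist");t=vision.get_image("top")
C=np.array([.453,-.0635])
A=np.hstack([ortho(w,C,.06),ortho(t,C,.06)]);cv2.imwrite("pics/w3.png",A)
s=ctrl.get_state();M=R.from_rotvec(s["tool_rot"]).as_matrix();print(s["time"],s["position"],s["joint_positions"],M.round(3))
print(M.T@(np.r_[C,.034]-s["position"]))
E
```

```text
2.3167 [ 0.45243171 -0.05822203  0.13252487] [-0.49597191 -0.04627822  0.55788278  2.0432714   0.02690825  1.13891899
  1.57745603] [[-0.999  0.043 -0.001]
 [ 0.043  0.999  0.   ]
 [ 0.001  0.    -1.   ]]
[-0.00091432 -0.00525589  0.09852345]
```

View pics/w3.png

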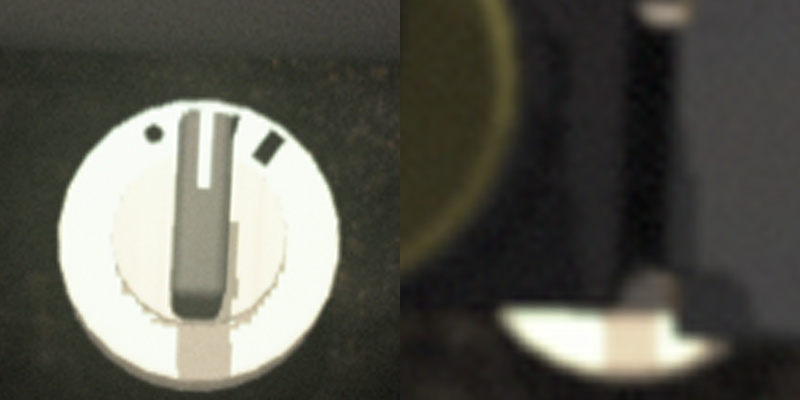

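The bar is centred at (203,200) and tilts about 2°, so the tool is aligned. The five mark is hidden under the nose, and the zero dot (153,133) and thick bar (268,147) are visible. I'll descend and grip.

Request:
{"fn": "jog_arm", "kwargs": {
  "increments": [
    {"tx": -1,"ty": -6,"tz": 25,"wx": 0,"wy": 0,"wz": 0,"gripper": 1},
    {"tx": -1,"ty": -6,"tz": 50,"wx": 0,"wy": 0,"wz": 0,"gripper": 1},
    {"tx": -1,"ty": -6,"tz": 75,"wx": 0,"wy": 0,"wz": 0,"gripper": 0.8},
    {"tx": -1,"ty": -6,"tz": 90,"wx": 0,"wy": 0,"wz": 0,"gripper": 0.6},
    {"tx": -1,"ty": -6,"tz": 98,"wx": 0,"wy": 0,"wz": 0,"gripper": 0.5}
  ]
}}

```text
time: 2.73
position: [0.4536, -0.0643, 0.0341]
tool_rot: [-0.067, -3.14, -0.001]
ft_force: [0.1, 0.5, -0.4]
grip_width: 0.851
grip_force: 0.0
```

Request:
{"fn": "jog_arm", "kwargs": {
  "increments": [
    {"tx": 0,"ty": 0,"tz": 0,"wx": 0,"wy": 0,"wz": 0,"gripper": 0.3},
    {"tx": 0,"ty": 0,"tz": 0,"wx": 0,"wy": 0,"wz": 0,"gripper": 0},
    {"tx": 0,"ty": 0,"tz": 0,"wx": 0,"wy": 0,"wz": 0,"gripper": 0},
    {"tx": 0,"ty": 0,"tz": 0,"wx": 0,"wy": 0,"wz": 0,"gripper": 0},
    {"tx": 0,"ty": 0,"tz": 0,"wx": 0,"wy": 0,"wz": 0,"gripper": 0}
  ],
  "grip_force": 20
}}

```text
time: 3.15
position: [0.4543, -0.0659, 0.0357]
tool_rot: [0.069, 3.139, 0.001]
ft_force: [0.3, -0.3, -0.1]
grip_width: 0.479
grip_force: 0.0
```

Request:
{"fn": "jog_arm", "kwargs": {
  "increments": [
    {"tx": 0,"ty": 0,"tz": 0,"wx": 0,"wy": 0,"wz": 0,"gripper": 0},
    {"tx": 0,"ty": 0,"tz": 0,"wx": 0,"wy": 0,"wz": 0,"gripper": 0},
    {"tx": 0,"ty": 0,"tz": 0,"wx": 0,"wy": 0,"wz": 0,"gripper": 0},
    {"tx": 0,"ty": 0,"tz": 0,"wx": 0,"wy": 0,"wz": 0,"gripper": 0},
    {"tx": 0,"ty": 0,"tz": 0,"wx": 0,"wy": 0,"wz": 0,"gripper": 0}
  ]
}}

```text
time: 3.57
position: [0.4535, -0.0631, 0.0347]
tool_rot: [-0.067, -3.141, -0.006]
ft_force: [0.7, 7.9, 2.2]
grip_width: 0.159
grip_force: 20.0
```

Request:
{"fn": "jog_arm", "kwargs": {
  "increments": [
    {"tx": 0,"ty": 0,"tz": 0,"wx": 0,"wy": 0,"wz": 0,"gripper": 0},
    {"tx": 0,"ty": 0,"tz": 0,"wx": 0,"wy": 0,"wz": 0,"gripper": 0},
    {"tx": 0,"ty": 0,"tz": 0,"wx": 0,"wy": 0,"wz": 0,"gripper": 0},
    {"tx": 0,"ty": 0,"tz": 0,"wx": 0,"wy": 0,"wz": 0,"gripper": 0},
    {"tx": 0,"ty": 0,"tz": 0,"wx": 0,"wy": 0,"wz": 0,"gripper": 0}
  ]
}}

```text
time: 3.98
position: [0.4535, -0.063, 0.0347]
tool_rot: [-0.067, -3.141, -0.006]
ft_force: [-1.4, 6.6, 1.5]
grip_width: 0.161
grip_force: 20.0
```

The grip is held at 14 mm. Now I'll wind it clockwise by 0.80, to about 1.19.

Request:
{"fn": "jog_arm", "kwargs": {
  "increments": [
    {"tx": 0,"ty": 1,"tz": 0,"wx": 0,"wy": 0,"wz": 0.09,"gripper": 0},
    {"tx": 0,"ty": 1,"tz": 0,"wx": 0,"wy": 0,"wz": 0.18,"gripper": 0},
    {"tx": 0,"ty": 1,"tz": 0,"wx": 0,"wy": 0,"wz": 0.27,"gripper": 0},
    {"tx": 0,"ty": 1,"tz": 0,"wx": 0,"wy": 0,"wz": 0.36,"gripper": 0},
    {"tx": 0,"ty": 1,"tz": 0,"wx": 0,"wy": 0,"wz": 0.45,"gripper": 0}
  ]
}}

```text
time: 4.4
position: [0.4534, -0.0635, 0.0347]
tool_rot: [-0.773, -3.044, -0.003]
ft_force: [-1.1, 3.6, 2.1]
grip_width: 0.161
grip_force: 20.0
```

Request:
{"fn": "jog_arm", "kwargs": {
  "increments": [
    {"tx": 0,"ty": 0,"tz": 0,"wx": 0,"wy": 0,"wz": 0.09,"gripper": 0},
    {"tx": 0,"ty": 0,"tz": 0,"wx": 0,"wy": 0,"wz": 0.18,"gripper": 0},
    {"tx": 0,"ty": 0,"tz": 0,"wx": 0,"wy": 0,"wz": 0.27,"gripper": 0},
    {"tx": 0,"ty": 0,"tz": 0,"wx": 0,"wy": 0,"wz": 0.35,"gripper": 0},
    {"tx": 0,"ty": 0,"tz": 0,"wx": 0,"wy": 0,"wz": 0.35,"gripper": 0}
  ]
}}

```text
time: 4.82
position: [0.4532, -0.0638, 0.0347]
tool_rot: [-1.288, -2.864, -0.002]
ft_force: [-1.5, 3.8, 3.1]
grip_width: 0.16
grip_force: 20.0
```

```bash
python3 - <<'E'
from h import *
w=vision.get_image("wrist");C=np.array([.453,-.0635])
cv2.imwrite("pics/w4.png",np.hstack([ortho(w,C,.026),ortho(w,C,.06)]))
s=ctrl.get_state();M=R.from_rotvec(s["tool_rot"]).as_matrix();print(s["time"],s["position"],s["joint_positions"],"cw deg of bar",180-np.degrees(np.arctan2(M[1,0],M[0,0])),s["ft_force"],s["torque"],s["grip_width"])
E
```

```text
4.8667 [ 0.45317118 -0.06383514  0.03469799] [-0.52871132  0.11080981  0.64395228  2.13674829 -0.08563023  0.91869129
  0.89345958] cw deg of bar 48.2274232742848 [-1.50347834  3.4072027   4.07314925] [ 0.90367093  0.36944737 -0.02011563] 0.16070303038896896
```

View pics/w4.png

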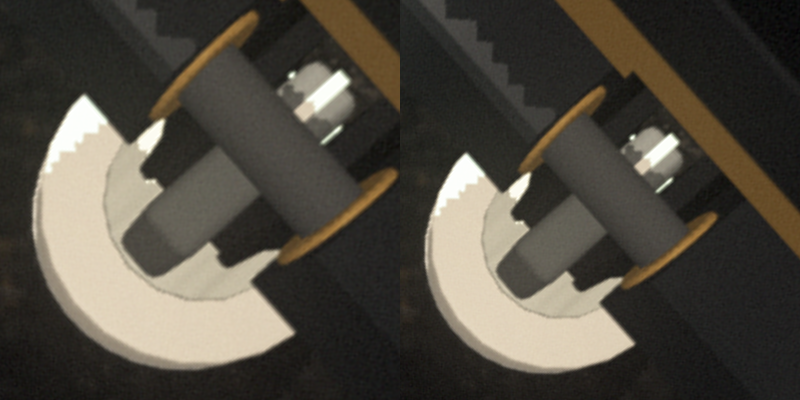

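The grip stands at about 48° and the top mark at about 40°, so it is past the mark, and I'll add a little margin. I'll also measure the mark angles more exactly from the saved crops.

Request:
{"fn": "jog_arm", "kwargs": {
  "increments": [
    {"tx": 0,"ty": 0,"tz": 0,"wx": 0,"wy": 0,"wz": 0.04,"gripper": 0},
    {"tx": 0,"ty": 0,"tz": 0,"wx": 0,"wy": 0,"wz": 0.08,"gripper": 0},
    {"tx": 0,"ty": 0,"tz": 0,"wx": 0,"wy": 0,"wz": 0.08,"gripper": 0},
    {"tx": 0,"ty": 0,"tz": 0,"wx": 0,"wy": 0,"wz": 0.08,"gripper": 0},
    {"tx": 0,"ty": 0,"tz": 0,"wx": 0,"wy": 0,"wz": 0.08,"gripper": 0}
  ]
}}

```text
time: 5.28
position: [0.4531, -0.0639, 0.0347]
tool_rot: [-1.395, -2.813, -0.002]
ft_force: [-1.6, 4.1, 5.5]
grip_width: 0.158
grip_force: 20.0
```

```bash
python3 - <<'E'
from h import *
for f,pts in(("w2",[(155,75),(200,65),(290,90)]),("w3",[(153,133),(268,147)])):
    o=cv2.imread(f"pics/{f}.png")[:,:400];g=cv2.cvtColor(o,6)
    for th in (150,200):
        k,_=cv2.findContours((g>th).astype(np.uint8),0,1);k=cv2.convexHull(max(k,key=cv2.contourArea)).reshape(-1,2)
        (cx,cy),(a,b),_=cv2.fitEllipse(k);print(f,th,round(cx,1),round(cy,1),round(a,1),round(b,1))
    n,l,st,ce=cv2.connectedComponentsWithStats((g<120).astype(np.uint8))
    for p in pts:
        q=l[p[1],p[0]];x,y=ce[q];print(p,st[q][4],ce[q].round(1),"ang",np.degrees(np.arctan2(x-cx,cy-y)).round(1))
s=ctrl.get_state();M=R.from_rotvec(s["tool_rot"]).as_matrix();print(s["time"],"cw",180-np.degrees(np.arctan2(M[1,0],M[0,0])))
E
```

```text
w2 150 203.1 197.9 324.4 327.5
w2 200 203.8 197.8 320.1 321.6
(155, 75) 192 [154.8  75.7] ang -21.9
(200, 65) 78251 [200.1 200.7] ang -126.7
(290, 90) 667 [284.   92.6] ang 37.3
w3 150 198.4 240.9 281.5 282.7
w3 200 198.3 240.6 278.8 279.2
(153, 133) 171 [153.5 133.2] ang -22.7
(268, 147) 459 [268.2 147.3] ang 36.8
5.2833 cw 52.74295064534313
```

The precise marks put five at -2.7°, so the grip (now at 52.7°, dial about 1.32) must turn back by 0.967 rad.

Request:
{"fn": "jog_arm", "kwargs": {
  "increments": [
    {"tx": 0,"ty": 0,"tz": 0,"wx": 0,"wy": 0,"wz": -0.09,"gripper": 0},
    {"tx": 0,"ty": 0,"tz": 0,"wx": 0,"wy": 0,"wz": -0.18,"gripper": 0},
    {"tx": 0,"ty": 0,"tz": 0,"wx": 0,"wy": 0,"wz": -0.28,"gripper": 0},
    {"tx": 0,"ty": 0,"tz": 0,"wx": 0,"wy": 0,"wz": -0.38,"gripper": 0},
    {"tx": 0,"ty": 0,"tz": 0,"wx": 0,"wy": 0,"wz": -0.48,"gripper": 0}
  ]
}}

```text
time: 5.7
position: [0.4534, -0.0635, 0.0347]
tool_rot: [-0.679, -3.067, -0.003]
ft_force: [-0.5, 6.0, 3.8]
grip_width: 0.157
grip_force: 20.0
```

Request:
{"fn": "jog_arm", "kwargs": {
  "increments": [
    {"tx": 0,"ty": 0,"tz": 0,"wx": 0,"wy": 0,"wz": -0.1,"gripper": 0},
    {"tx": 0,"ty": 0,"tz": 0,"wx": 0,"wy": 0,"wz": -0.2,"gripper": 0},
    {"tx": 0,"ty": 0,"tz": 0,"wx": 0,"wy": 0,"wz": -0.3,"gripper": 0},
    {"tx": 0,"ty": 0,"tz": 0,"wx": 0,"wy": 0,"wz": -0.4,"gripper": 0},
    {"tx": 0,"ty": 0,"tz": 0,"wx": 0,"wy": 0,"wz": -0.487,"gripper": 0}
  ]
}}

```text
time: 6.12
position: [0.4535, -0.063, 0.0347]
tool_rot: [-0.081, 3.14, 0.004]
ft_force: [-1.3, 9.0, 4.0]
grip_width: 0.157
grip_force: 20.0
```

Request:
{"fn": "jog_arm", "kwargs": {
  "increments": [
    {"tx": 0,"ty": 0,"tz": 0,"wx": 0,"wy": 0,"wz": 0,"gripper": 0},
    {"tx": 0,"ty": 0,"tz": 0,"wx": 0,"wy": 0,"wz": 0,"gripper": 0},
    {"tx": 0,"ty": 0,"tz": 0,"wx": 0,"wy": 0,"wz": 0,"gripper": 0},
    {"tx": 0,"ty": 0,"tz": 0,"wx": 0,"wy": 0,"wz": 0,"gripper": 0},
    {"tx": 0,"ty": 0,"tz": 0,"wx": 0,"wy": 0,"wz": 0,"gripper": 0}
  ]
}}

```text
time: 6.53
position: [0.4535, -0.0629, 0.0347]
tool_rot: [-0.074, 3.141, 0.004]
ft_force: [-1.1, 7.0, 3.5]
grip_width: 0.16
grip_force: 20.0
```

```bash
python3 - <<'E'
from h import *
s=ctrl.get_state();M=R.from_rotvec(s["tool_rot"]).as_matrix();print(s["time"],"cw",180-np.degrees(np.arctan2(M[1,0],M[0,0]))%360,s["ft_force"],s["position"])
E
```

```text
6.5333 cw -2.709376680054902 [-1.05649036  6.95210456  3.47187569] [ 0.45354985 -0.06293511  0.03471082]
```

Request:
{"fn": "jog_arm", "kwargs": {
  "increments": [
    {"tx": 0,"ty": 0.5,"tz": 0,"wx": 0,"wy": 0,"wz": 0,"gripper": 0},
    {"tx": 0,"ty": 1,"tz": 0,"wx": 0,"wy": 0,"wz": 0,"gripper": 0.2},
    {"tx": 0,"ty": 1,"tz": 0,"wx": 0,"wy": 0,"wz": 0,"gripper": 0.5},
    {"tx": 0,"ty": 1,"tz": 0,"wx": 0,"wy": 0,"wz": 0,"gripper": 0.6},
    {"tx": 0,"ty": 1,"tz": 0,"wx": 0,"wy": 0,"wz": 0,"gripper": 0.6}
  ]
}}

```text
time: 6.95
position: [0.4533, -0.0648, 0.0344]
tool_rot: [-0.068, 3.141, -0.001]
ft_force: [-0.9, -1.0, 0.1]
grip_width: 0.346
grip_force: 0.0
```

Request:
{"fn": "jog_arm", "kwargs": {
  "increments": [
    {"tx": 0,"ty": 0,"tz": 0,"wx": 0,"wy": 0,"wz": 0,"gripper": 0.6},
    {"tx": 0,"ty": 0,"tz": 0,"wx": 0,"wy": 0,"wz": 0,"gripper": 0.6},
    {"tx": 0,"ty": 0,"tz": 0,"wx": 0,"wy": 0,"wz": 0,"gripper": 0.6},
    {"tx": 0,"ty": 0,"tz": -10,"wx": 0,"wy": 0,"wz": 0,"gripper": 0.6},
    {"tx": 0,"ty": 0,"tz": -30,"wx": 0,"wy": 0,"wz": 0,"gripper": 0.6}
  ]
}}

```text
time: 7.37
position: [0.4513, -0.0642, 0.0635]
tool_rot: [0.067, -3.136, 0.001]
ft_force: [-1.2, 1.2, -0.1]
grip_width: 0.589
grip_force: 0.0
```

Request:
{"fn": "jog_arm", "kwargs": {
  "increments": [
    {"tx": 0,"ty": 0,"tz": -35,"wx": 0,"wy": 0,"wz": 0,"gripper": 1},
    {"tx": 0,"ty": 0,"tz": -70,"wx": 0,"wy": 0,"wz": 0,"gripper": 1},
    {"tx": 0,"ty": 0,"tz": -70,"wx": 0,"wy": 0,"wz": 0,"gripper": 1},
    {"tx": 0,"ty": 0,"tz": -70,"wx": 0,"wy": 0,"wz": 0,"gripper": 1},
    {"tx": 0,"ty": 0,"tz": -70,"wx": 0,"wy": 0,"wz": 0,"gripper": 1}
  ]
}}

```text
time: 7.78
position: [0.4532, -0.064, 0.1348]
tool_rot: [-0.068, 3.14, 0.001]
ft_force: [0.1, 0.3, -0.4]
grip_width: 0.891
grip_force: 0.0
```

```bash
python3 - <<'E'
from h import *
w=vision.get_image("wrist");C=np.array([.4533,-.0635])
cv2.imwrite("pics/w5.png",np.hstack([ortho(w,C,.026),ortho(w,C,.06)]))
s=ctrl.get_state();print(s["time"],s["position"],s["ft_force"],s["grip_width"])
E
```

```text
7.8333 [ 0.45259929 -0.06398883  0.13399214] [-0.54068652  0.36450041  0.16637934] 0.9319651455724134
```

View pics/w5.png

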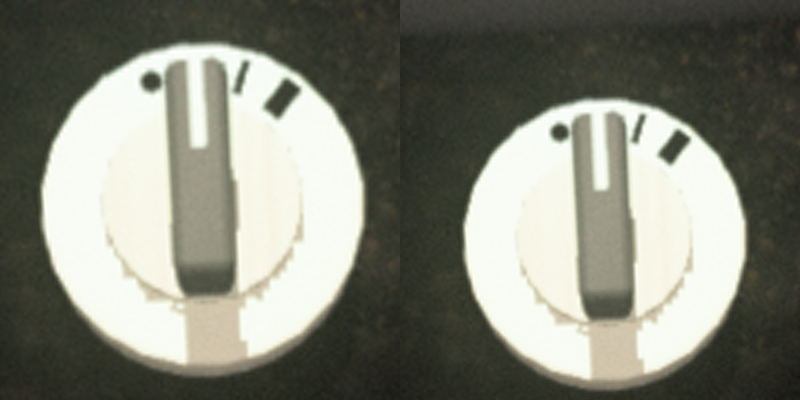

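The grip now points between the zero dot (151,81), at -22°, and the ten bar (241,77), at +16°, so five is at about -3°. The white line, from (598,115) to (602,190), lies at about -3°: the pointer is on the five mark. The gripper is well clear, so I'll hand in.

```bash
python3 -c "
from bench import ctrl
print(ctrl.close_job())"
```

```text
the job is handed in; nothing more can be done
None
```

The onion's timer was wound past its top mark (dial about 1.3 rad), turned back to the five-minute mark (within about 1° in the last picture) and released; the orange's timer was not touched, and the job was handed in at about 8 s.

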